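# Free the drop door of the wide locker

### The arm

A 6-joint arm with a two-finger parallel gripper is mounted at the origin on the work surface. World frame = base frame: x ahead of the robot, y to its left, z up, the work surface at z = 0. Lengths are in m, angles in degrees, forces in N, time in s.
With the tool pointing down it reaches from about 0.4 to 0.825 m from the base axis. Payload 7 kg.
Tool frame: the origin (TCP) lies midway between the tips of the shut fingers; the grasp point (between the pads) lies 19 mm behind it; z points along the fingers, y is the line along which they close (so a half turn about z gives the same grasp; the last joint's range is limited). The gripper opens to 88 mm and grips with 3 to 60 N. Pads are 19 mm wide; open, the fingers measure 130 mm over their backs; the gripper's body (78 mm by 193 mm) begins 47 mm behind the grasp point.
Start: joints at [-58.321, 20.546, 0.682, 0, -70.136, -16.507], TCP at [0.177, -0.651, 0.227] pointing down, gripper open.
Joint ranges: [-176.03, 176.03], [-82.01, 121.73], [-58.28, 71.71], [-173.87, 95.51], [-174.79, -0.11], [-173.66, 173.66]. Speed limits (degrees/s): [136.94, 136.94, 172.46, 180, 180, 180].

### API

Orientations are given as [roll, pitch, yaw] about the fixed x, y, z axes, in that order (R = Rz(yaw) Ry(pitch) Rx(roll)).
In Python, from plant import ctrl gives the robot as it stands. The module is installed in compiled form; this text tells all that it offers.
- The arm moves only by the tool send_rows, never from a script. Its argument "plan" is a list that holds one entry, the list of rows, each a list of 6 numbers: the shift along the tool's x, y, z in fractions of the full range, 1 being 500 mm, then the turn, a rotation vector about the tool's x, y, z in parts of the range, where 1.0 means 60 degrees. A call has 1 to 8 rows; each row is the pose to reach, as a shift and turn from the pose commanded when the call began, along the tool's axes at that moment; what a row does not reach only later rows make up. A row lasts 1/12 s, in which the tool goes at most 41.7 mm and 7.16 degrees, less where a joint would pass 70% of its speed; a pose out of reach is approached as far as the arm can. Shift and turn numbers lie between -1 and 1, and a call with a number outside is refused. A call with a gripper value outside its range is refused whole. "fingers" is the opening, from 0 (shut) to 1 (fully open), set as the call begins (left out, the last holds). The fingers move at their own pace and stop on an object; the grip force is fixed at half the most. Time passes only in rows, so rows that repeat a pose let the fingers close. It gives the time, the measured TCP pose, the force, the opening and the grip force at its end, in the units of the state.
- ctrl.get_obs(): the state, without advancing time (a new reading comes with each control period).
- ctrl.snapshot(name): name is "scene" or "top" or "wrist"; returns a dict with "img" (480x640x3 uint8, red, green, blue), "K" (3x3 intrinsics, pixels), "pose" (4x4, takes a point from camera to world coordinates). Camera axes: x right, y down, z forward; pixel columns grow to the right and rows downward; lengths in m; the calibration is good to about 2 mm. A picture is of the moment at which its call begins. There is no depth.
- ctrl.close_job(): hands the job in; it is judged then, once.
The state is a dict: "clock": time; "joint_pos": joint angles; "qvel": joint speeds; "tau": joint torques, N m; "tool_pos": TCP position; "orientation": TCP orientation; "force": force on the tool from outside, world axes, zero at the start; "moment": the same for the moment, N m; "opening": finger opening in m; "gripper_force": force on a finger pad.
Only numpy, scipy, OpenCV 4.12 (cv2) and the standard library are available. Lean on these libraries where they do the work, as an engineer would, in place of code of your own. Each camera call takes 0.05 s, during which the arm holds its last target. There are 200 camera calls.

### The job

Two plywood plinth lockers for a tiny house stand on the bench, a wide one and a narrow one, each with a drop door on the side away from you held shut by a sprung hook. Reach down through the finger slot in the top of the wide locker, press its white hook so that its door comes free and drops fully open, and take your hand away; leave the narrow locker's door shut.

Things in the scene. Friction and masses are not known exactly. Their poses are not given: they have to be found in the camera images.
- wide_locker: Plywood locker fixed to the bench, 220 deep (x), 300 wide (y), 200 high. Origin: centre of its underside; +x points to its drop door, z up. In its 15 thick top is a finger slot, clear opening 45 (x) by 64 (y), centred 52 towards the door from the locker's middle, with the hook in it. An 18 wide notch in the slot's door side shows the hook's nose and the door's steel keeper: do not press there.
- wide_hook (a point): Centre of the top of the hook's white thumb pad (34 x 40), in the middle of the wide locker's slot, 180 above the bench, 20 below the locker's top. Axes at rest as the locker's. The hook's arm is hinged 82 behind the pad and sprung up, about 3 N to start. 9 down (6 to 8 N) frees the door; the pad stops 20 down (about 11 N) and springs back when let go. Below it is open space.
- wide_door (a joint): Drop door on the wide locker's +x side, 296 wide, 178 high, 15 thick, hinged along its lower edge. 0 = shut, upright; 1.5 = fully open, laid out before the locker. Hooked it rests at about 0.01. Once the hook is pressed, its hinge spring and weight open it by themselves in about 1 s.
- narrow_door (a joint): The same door on the narrow locker, which is 190 wide (y) and otherwise like the wide one, with its own slot and hook. 0 = shut, 1.5 = fully open. It must stay shut.

How it is judged (in metres and radians):
On the way:
1. the wide locker's door comes free of its hook (value of joint wide_door above 0.2 rad), for 0.1 s.
At the end, for the whole second after the job is handed in: The wide locker's drop door is fully open (over 1.3 of its 1.5 rad) and the narrow locker's door is still shut (under 0.08 rad) (value of joint wide_door above 1.3 rad and value of joint narrow_door below 0.08 rad); the robot touches nothing.
It fails at once if the narrow locker's door is freed (value of joint narrow_door above 0.2 rad).
It also fails if it takes over 29 s, if anything falls off the work surface, if the arm or the gripper's body presses on something with over 40 N, if the wrist force passes 120 N, or if a joint passes its speed limit or range.

## Working session

There is one attempt and no reset: what is moved stays moved. The work goes in short steps, Python scripts to look and compute and a tool call to move; the robot and the scene stay as the last step left them, time stands still between calls to the robot, and variables do not carry over. Pictures are saved under pics/ and viewed, at most 10 in all, crops included, and the job is handed in when it is done.

Besides the shell and the picture viewer there is one more tool, called after "Emit:" as name(argument=value, ...) on one line, values as JSON. send_rows: Moves the arm, as the interface text tells. Its arguments: {"type":"object","properties":{"plan":{"type":"array","items":{"type":"array","items":{"type":"array","items":{"type":"number"}}}},"fingers":{"type":"number"}},"required":["plan"]}

```bash
mkdir -p pics
cat > h.py <<'E'
import numpy as np, cv2
from plant import ctrl
def snap(n,f):
    s=ctrl.snapshot(n); np.savez('pics/'+f+'.npz',**{k:np.array(s[k]) for k in('img','K','pose')})
    cv2.imwrite('pics/'+f+'.png',s['img'][:,:,::-1]); return s
def ray(s,u,v):
    d=np.array(s['pose'])[:3,:3]@np.linalg.inv(s['K'])@[u,v,1]; return np.array(s['pose'])[:3,3],d
def onplane(s,u,v,z):
    o,d=ray(s,u,v); return o+d*(z-o[2])/d[2]
E
python3 - <<'E'
from h import *
np.set_printoptions(precision=4,suppress=True)
for n in('scene','top','wrist'):
    s=snap(n,n+'0'); print(n,np.array(s['pose'])[:3],np.array(s['K'])[0])
print(ctrl.get_obs())
E
```

```text
scene [[-0.9891 -0.1418  0.0405  0.5239]
 [-0.1475  0.9418 -0.3022  0.2292]
 [ 0.0047 -0.3049 -0.9524  0.8973]] [457.9298   0.     323.3102]
top [[-0.0007 -0.9835  0.181   0.4068]
 [-1.     -0.0007 -0.0076  0.0149]
 [ 0.0076 -0.181  -0.9835  1.0085]] [491.6719   0.     318.6642]
wrist [[-0.2619  0.9188  0.2954  0.096 ]
 [ 0.9651  0.2491  0.0808 -0.6735]
 [ 0.0006  0.3062 -0.952   0.3832]] [364.1194   0.     321.6949]
{'clock': 0.15, 'joint_pos': array([-58.3216,  20.5813,   0.6467,  -0.0146, -70.1354, -16.5069]), 'qvel': array([-0.0571, -0.1831,  0.1621,  0.1379, -0.0018,  0.0925]), 'tau': array([ -0.001 , -58.3275,  29.3287,   7.0014,   0.0087,  -0.0001]), 'tool_pos': array([ 0.1765, -0.6511,  0.2259]), 'orientation': array([ 179.929 ,   -0.0068, -164.8335]), 'force': array([-0.1025, -0.0825, -1.0608]), 'moment': array([-0.028 , -0.0529,  0.0011]), 'gripper_force': 0.0, 'opening': 0.08745237735362336}
```

View pics/top0.png

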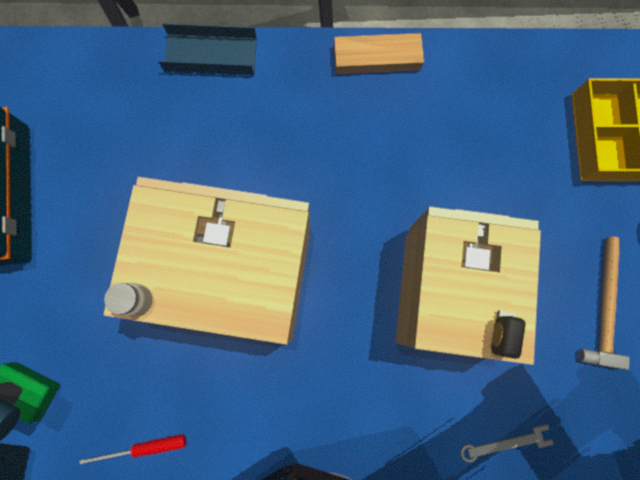

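View pics/scene0.png

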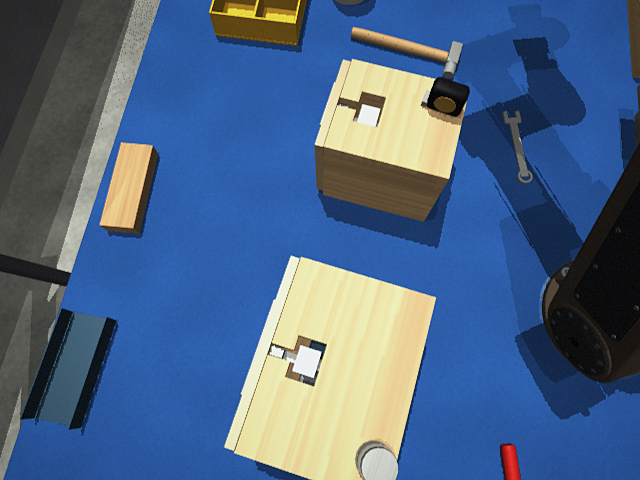

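The top view shows the wide locker on the left, with its white pad at about (216,233), its keeper notch at (220,206) and a can on its near-left corner at (128,300). The narrow locker's pad is at (478,260). In the scene view the wide pad is at about (307,361). Next I triangulate the pad and take the yaw from the top's edges.

```bash
cat > m.py <<'E'
from h import *
np.set_printoptions(precision=4,suppress=True)
S={n:dict(np.load(f'pics/{n}0.npz')) for n in('top','scene')}
seed={'top':(216,233),'scene':(307,361)}
P={}
for n,s in S.items():
    hsv=cv2.cvtColor(s['img'],cv2.COLOR_RGB2HSV)
    m=cv2.inRange(hsv,(0,0,190),(180,40,255)); m=cv2.morphologyEx(m,cv2.MORPH_OPEN,np.ones((7,7)))
    _,lab,st,c=cv2.connectedComponentsWithStats(m)
    k=lab[seed[n][1],seed[n][0]]; q=cv2.minAreaRect(np.argwhere(lab==k)[:,::-1].astype(np.float32))
    P[n]=c[k]; print(n,k,st[k],c[k],q)
    w=np.array([onplane(s,*p,.18) for p in cv2.boxPoints(q)]); print(w[:,:2],'centre',onplane(s,*c[k],.18))
    # locker top (bright wood)
    m=cv2.inRange(hsv,(10,40,190),(30,160,255)); m=cv2.morphologyEx(m,cv2.MORPH_OPEN,np.ones((5,5)))
    _,lab,st,_=cv2.connectedComponentsWithStats(m)
    u,v=seed[n]; L=lab[v-60:v+60,u-60:u+60]; k=np.bincount(L[L>0]).argmax()
    cn=max(cv2.findContours((lab==k).astype(np.uint8),0,2)[0],key=cv2.contourArea)
    ap=cv2.approxPolyDP(cv2.convexHull(cn),6,True)[:,0]
    for p in ap: print('  top poly',p,onplane(s,*p,.2)[:2])
def tri(a,b):
    (o1,d1),(o2,d2)=a,b
    t=np.linalg.lstsq(np.c_[d1,-d2],o2-o1,rcond=None)[0]
    x,y=o1+t[0]*d1,o2+t[1]*d2; return (x+y)/2,np.linalg.norm(x-y)
if __name__=='__main__':
    print('tri pad',tri(ray(S['top'],*P['top']),ray(S['scene'],*P['scene'])))
    a=S['top']['img'][170:290,150:290];b=S['scene']['img'][310:430,230:370]
    cv2.imwrite('pics/crop.png',cv2.resize(np.hstack([a,b])[:,:,::-1],None,fx=2.8,fy=2.8,interpolation=0))
E
python3 m.py
```

```text
top 1 [205 224  23  20 421] [215.9857 233.4062] ((216.0, 233.5), (19.0, 22.0), 90.0)
[[0.5683 0.2032]
 [0.5683 0.1656]
 [0.5354 0.1645]
 [0.5354 0.2019]] centre [0.5519 0.1838 0.18  ]
  top poly [138 178] [0.644  0.3156]
  top poly [302 203] [0.6006 0.0367]
  top poly [286 342] [0.3717 0.0611]
  top poly [141 320] [0.4066 0.2952]
  top poly [112 283] [0.4661 0.3463]
scene 3 [294 347  26  29 593] [306.3912 361.086 ] ((306.0377197265625, 360.867919921875), (23.62601661682129, 27.1973876953125), 15.945395469665527)
[[0.5741 0.2018]
 [0.5693 0.1617]
 [0.5333 0.1662]
 [0.5387 0.2061]] centre [0.5532 0.1844 0.18  ]
  top poly [301 258] [0.5861 0.0297]
  top poly [434 297] [0.3724 0.0612]
  top poly [398 453] [0.4058 0.2903]
  top poly [360 479] [0.4544 0.3307]
  top poly [312 479] [0.5197 0.3404]
  top poly [236 453] [0.6299 0.3236]
tri pad (array([0.553 , 0.1844, 0.1764]), np.float64(0.0009077994527839523))
```

View pics/crop.png

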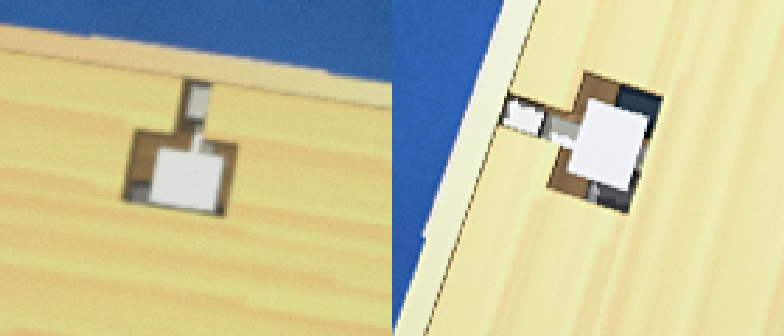

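The crop shows the pad in the slot's middle with the notch on its far (+x) side. The pad centre is about (0.553, 0.184), z ≈ 0.178, and the locker's yaw is about -8°. The shut fingers should be about 42 × 19 mm, so tool y goes along locker y, which means a tool yaw of -188°. I'll cross at a safe height.

```bash
cat > g.py <<'E'
from h import *
import sys
from scipy.spatial.transform import Rotation as R
def go(p,yaw,o=None):
    o=o or ctrl.get_obs(); A=R.from_euler('xyz',o['orientation'],degrees=True); B=R.from_euler('xyz',[180,0,yaw],degrees=True)
    return np.round(100*A.inv().apply(np.array(p)-o['tool_pos']),2),np.round((A.inv()*B).as_rotvec(degrees=True),2)
if __name__=='__main__':
    for a in sys.argv[1:]:
        x=[float(i) for i in a.split(',')]; print(a,*go(x[:3],x[3]))
E
python3 g.py .177,-.651,.35,-164.8 .3,-.53,.35,-172 .4,-.42,.35,-180 .47,-.30,.35,-188 .53,-.1,.35,-188 .553,.184,.35,-188
```

```text
.177,-.651,.35,-164.8 [ -0.05   0.02 -12.41] [ 0.07 -0.01 -0.03]
.3,-.53,.35,-172 [-15.08   8.48 -12.41] [ 0.07 -0.01  7.17]
.4,-.42,.35,-180 [-27.61  16.48 -12.4 ] [ 0.07 -0.02 15.17]
.47,-.30,.35,-188 [-37.51  26.23 -12.39] [ 7.000e-02 -2.000e-02  2.317e+01]
.53,-.1,.35,-188 [-48.53  43.96 -12.37] [ 7.000e-02 -2.000e-02  2.317e+01]
.553,.184,.35,-188 [-58.18  70.77 -12.33] [ 7.000e-02 -2.000e-02  2.317e+01]
```

The rows are not in the units I measure in: shifts go in shares of 500 mm and turns go in shares of 60 degrees. I convert before sending: -17 cm / 50 = -0.34, -12.4 cm / 50 = -0.248, 20 degrees / 60 = 0.3333.

Emit:
send_rows(plan=[[[0, 0, -0.08, 0, 0, 0], [0, 0, -0.16, 0, 0, 0], [0, 0, -0.248, 0, 0, 0], [-0.07, 0.04, -0.248, 0, 0, 0.0667], [-0.14, 0.08, -0.248, 0, 0, 0.1333], [-0.21, 0.12, -0.248, 0, 0, 0.2], [-0.28, 0.16, -0.248, 0, 0, 0.2667], [-0.34, 0.2, -0.248, 0, 0, 0.3333]]], fingers=0)

```text
clock: 0.82
tool_pos: [0.3158, -0.5088, 0.3503]
orientation: [180.0, -0.0, 175.0]
force: [0.2, -1.3, -0.7]
opening: 0.0397
gripper_force: 0.0
```

```bash
python3 g.py .45,-.3,.35,-188 .53,-.1,.35,-188 .553,.184,.35,-188
```

```text
.45,-.3,.35,-188 [-11.54  21.97   0.03] [ 0.02 -0.    2.97]
.53,-.1,.35,-188 [-1.776e+01  4.259e+01  4.000e-02] [ 0.02 -0.    2.97]
.553,.184,.35,-188 [-1.756e+01  7.109e+01  5.000e-02] [ 0.02 -0.    2.97]
```

To row units: 28 cm / 50 = 0.56, 24.5 cm / 50 = 0.49, 3 degrees / 60 = 0.05.

Emit:
send_rows(plan=[[[-0.04, 0.07, 0, 0, 0, 0.05], [-0.08, 0.14, 0, 0, 0, 0.05], [-0.12, 0.21, 0, 0, 0, 0.05], [-0.16, 0.28, 0, 0, 0, 0.05], [-0.2, 0.35, 0, 0, 0, 0.05], [-0.24, 0.42, 0, 0, 0, 0.05], [-0.27, 0.49, 0, 0, 0, 0.05], [-0.3, 0.56, 0, 0, 0, 0.05]]])

```text
clock: 1.48
tool_pos: [0.4882, -0.2421, 0.3504]
orientation: [180.0, -0.0, 172.2]
force: [0.3, -0.1, 0.5]
opening: 0.0005
gripper_force: 0.0
```

```bash
python3 g.py .53,-.1,.35,-188 .553,.184,.35,-188
```

```text
.53,-.1,.35,-188 [-2.21 14.65  0.04] [ 0.01 -0.01  0.19]
.553,.184,.35,-188 [-0.63 43.1   0.05] [ 0.01 -0.01  0.19]
```

To row units: 31 cm / 50 = 0.62, 28 cm / 50 = 0.56.

Emit:
send_rows(plan=[[[-0.01, 0.08, 0, 0, 0, 0], [-0.02, 0.16, 0, 0, 0, 0], [-0.03, 0.24, 0, 0, 0, 0], [-0.04, 0.32, 0, 0, 0, 0], [-0.04, 0.4, 0, 0, 0, 0], [-0.04, 0.48, 0, 0, 0, 0], [-0.04, 0.56, 0, 0, 0, 0], [-0.04, 0.62, 0, 0, 0, 0]]])

```text
clock: 2.15
tool_pos: [0.5494, 0.0632, 0.3504]
orientation: [180.0, -0.0, 172.2]
force: [0.5, -0.3, 0.4]
opening: 0.0005
gripper_force: 0.0
```

```bash
python3 g.py .553,.184,.22,-188; python3 -c "
from h import *
snap('wrist','w1')"
```

```text
.553,.184,.22,-188 [ 1.28 12.02 13.04] [ 0.01 -0.01  0.23]
```

View pics/w1.png

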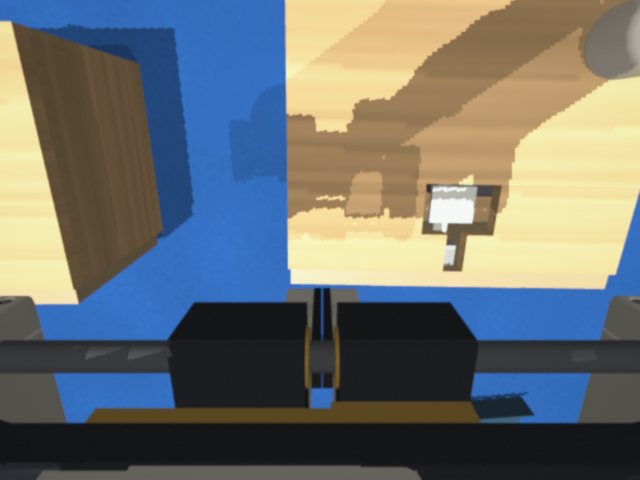

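The wrist view shows the pad at about (453,205), partly hidden by the slot's edge. The slot's corners are near (427,185), (501,185), (495,235) and (421,233), square to the gripper. I check the slot centre from these and triangulate the pad's edges with the top view.

Run:
```python
from m import *
w=dict(np.load('pics/w1.npz'))
c=np.array([onplane(w,*p,.2) for p in [(427,185),(501,185),(495,235),(421,233)]]); print(c[:,:2],c.mean(0))
d=c[0]-c[1]+c[3]-c[2]; print('yaw y-edge',np.degrees(np.arctan2(d[0],-d[1])))
e=[(287,0),(289,275)]; f=[onplane(w,*p,.2) for p in e]; d=f[1]-f[0]; print('side yaw',np.degrees(np.arctan2(d[1],d[0])))
hsv=cv2.cvtColor(w['img'],cv2.COLOR_RGB2HSV)
m=cv2.inRange(hsv,(0,0,160),(180,45,255))[175:240,415:505]; m=cv2.morphologyEx(m,cv2.MORPH_OPEN,np.ones((13,13)))
ys,xs=np.nonzero(m); print('pad px',xs.min()+415,xs.max()+415,ys.min()+175,ys.max()+175)
p=(xs.mean()+415,ys.mean()+175); print(p,onplane(w,*p,.18))
for n in S: print(n,tri(ray(w,*p),ray(S[n],*P[n])))
```

```text
top 1 [205 224  23  20 421] [215.9857 233.4062] ((216.0, 233.5), (19.0, 22.0), 90.0)
[[0.5683 0.2032]
 [0.5683 0.1656]
 [0.5354 0.1645]
 [0.5354 0.2019]] centre [0.5519 0.1838 0.18  ]
  top poly [138 178] [0.644  0.3156]
  top poly [302 203] [0.6006 0.0367]
  top poly [286 342] [0.3717 0.0611]
  top poly [141 320] [0.4066 0.2952]
  top poly [112 283] [0.4661 0.3463]
scene 3 [294 347  26  29 593] [306.3912 361.086 ] ((306.0377197265625, 360.867919921875), (23.62601661682129, 27.1973876953125), 15.945395469665527)
[[0.5741 0.2018]
 [0.5693 0.1617]
 [0.5333 0.1662]
 [0.5387 0.2061]] centre [0.5532 0.1844 0.18  ]
  top poly [301 258] [0.5861 0.0297]
  top poly [434 297] [0.3724 0.0612]
  top poly [398 453] [0.4058 0.2903]
  top poly [360 479] [0.4544 0.3307]
  top poly [312 479] [0.5197 0.3404]
  top poly [236 453] [0.6299 0.3236]
[[0.5275 0.1555]
 [0.5359 0.2175]
 [0.5799 0.2129]
 [0.5692 0.1482]] [0.5531 0.1835 0.2   ]
yaw y-edge -8.563841263938384
side yaw -8.94340038998125
pad px 430 474 187 229
(np.float64(451.62641284949433), np.float64(206.10945865556215)) [0.5539 0.1822 0.18  ]
top (array([0.5532, 0.1834, 0.1787]), np.float64(0.0025202782515151515))
scene (array([0.5541, 0.1838, 0.1765]), np.float64(0.001634046657226877))
```

To row units: 13 cm / 50 = 0.26, 1.3 cm / 50 = 0.026, 0.8 degrees / 60 = 0.0133.

Emit:
send_rows(plan=[[[0.01, 0.08, 0, 0, 0, 0.0133], [0.02, 0.16, 0, 0, 0, 0.0133], [0.026, 0.24, 0, 0, 0, 0.0133], [0.026, 0.24, 0.08, 0, 0, 0.0133], [0.026, 0.24, 0.16, 0, 0, 0.0133], [0.026, 0.24, 0.24, 0, 0, 0.0133], [0.026, 0.24, 0.26, 0, 0, 0.0133], [0.026, 0.24, 0.26, 0, 0, 0.0133]]])

```text
clock: 2.87
tool_pos: [0.5514, 0.1799, 0.2176]
orientation: [-179.7, -0.3, 171.4]
force: [-0.3, -0.5, 1.3]
opening: 0.0005
gripper_force: 0.0
```

```bash
python3 g.py .553,.184,.164,-188.5; python3 -c "
from h import *
snap('scene','s1'); snap('top','t1')
a=np.load('pics/s1.npz')['img'][250:450,200:400];b=np.load('pics/t1.npz')['img'][150:350,100:300]
cv2.imwrite('pics/c1.png',cv2.resize(np.hstack([a,b])[:,:,::-1],None,fx=2,fy=2))"
```

```text
.553,.184,.164,-188.5 [-0.12  0.45  5.35] [-0.25 -0.28 -0.13]
```

View pics/c1.png

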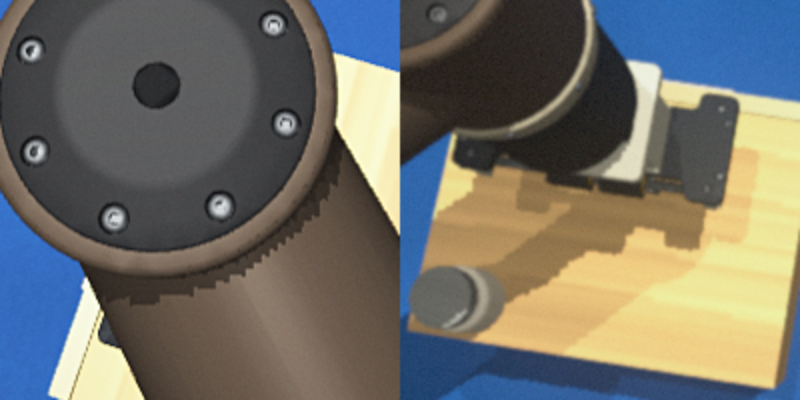

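The arm hides the fingers in both views, so I rely on the measured pose. I settle, correct sideways, and then go down while watching the force.

Emit:
send_rows(plan=[[[0, 0, 0, 0, 0, 0], [0, 0, 0, 0, 0, 0], [0, 0, 0, 0, 0, 0]]])

```text
clock: 3.22
tool_pos: [0.5539, 0.1813, 0.2226]
orientation: [179.9, 0.1, 171.4]
force: [0.2, 0.2, -0.0]
opening: 0.0001
gripper_force: 0.0
```

```bash
python3 g.py .553,.184,.190,-188.5
```

```text
.553,.184,.190,-188.5 [0.14 0.25 3.26] [ 0.12  0.14 -0.14]
```

To row units: 3 cm / 50 = 0.06, 2.2 cm / 50 = 0.044.

Emit:
send_rows(plan=[[[0.002, 0.004, 0, 0, 0, 0], [0.002, 0.004, 0, 0, 0, 0], [0.002, 0.004, 0.014, 0, 0, 0], [0.002, 0.004, 0.028, 0, 0, 0], [0.002, 0.004, 0.044, 0, 0, 0], [0.002, 0.004, 0.06, 0, 0, 0], [0.002, 0.004, 0.06, 0, 0, 0], [0.002, 0.004, 0.06, 0, 0, 0]]])

```text
clock: 3.88
tool_pos: [0.552, 0.1828, 0.1896]
orientation: [-179.9, -0.1, 171.4]
force: [-0.3, 0.5, 1.0]
opening: 0.0004
gripper_force: 0.0
```

```bash
python3 g.py .553,.184,.163,-188.5; python3 -c "
from h import *
print(ctrl.get_obs()['force']); snap('wrist','w2')"
```

```text
.553,.184,.163,-188.5 [-0.08  0.14  2.66] [-0.08 -0.07 -0.13]
[-0.25578244  0.53994216  0.97825961]
```

View pics/w2.png

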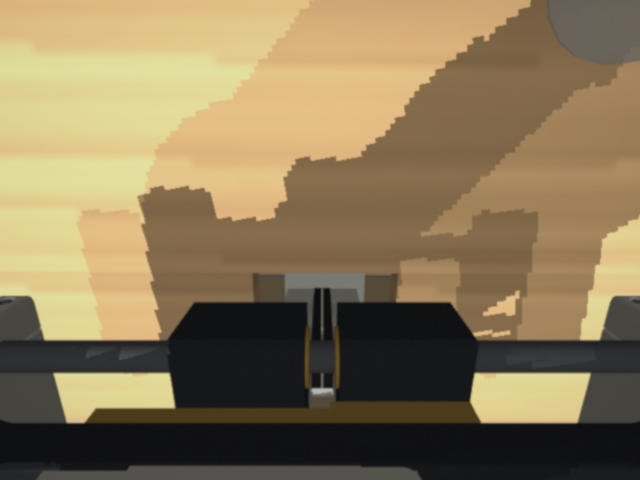

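The wrist view shows the fingers at columns 285–358, centred on the pad (285–363) and inside the slot (252–399). Now I press.

To row units: 2.5 cm / 50 = 0.05, 2.3 cm / 50 = 0.046.

Emit:
send_rows(plan=[[[0, 0.002, 0.01, 0, 0, 0], [0, 0.002, 0.02, 0, 0, 0], [0, 0.002, 0.03, 0, 0, 0], [0, 0.002, 0.04, 0, 0, 0], [0, 0.002, 0.046, 0, 0, 0], [0, 0.002, 0.05, 0, 0, 0], [0, 0.002, 0.05, 0, 0, 0], [0, 0.002, 0.05, 0, 0, 0]]])

```text
clock: 4.6
tool_pos: [0.5559, 0.1843, 0.1679]
orientation: [179.9, 0.4, 171.4]
force: [6.2, -4.3, 9.8]
opening: 0.0005
gripper_force: 5.1
```

```bash
python3 -c "
from h import *
o=ctrl.get_obs();print(o['tool_pos'],o['force']); snap('top','t2')"
```

```text
[0.55585315 0.18430282 0.16793871] [ 6.24159105 -4.31196848  9.77656731]
```

View pics/t2.png

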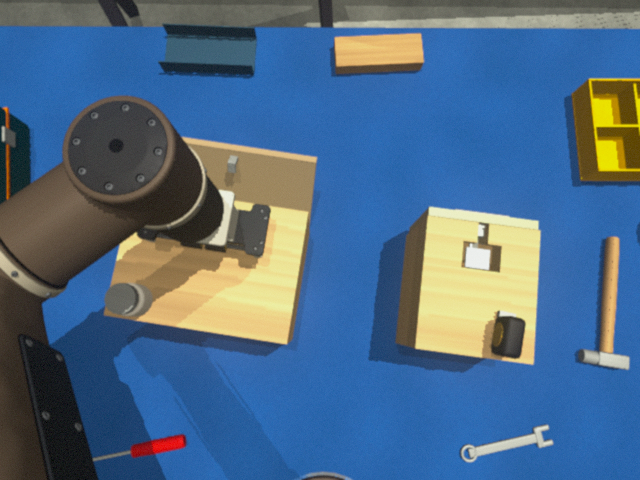

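The wide locker's door is swinging open: its keeper shows at (233,163) and its edge has moved out, while the narrow locker's door is still shut. I hold a moment and then withdraw straight up.

Emit:
send_rows(plan=[[[0, 0, 0, 0, 0, 0], [0, 0, 0, 0, 0, 0], [0, 0, 0, 0, 0, 0], [0, 0, 0, 0, 0, 0], [0, 0, 0, 0, 0, 0], [0, 0, 0, 0, 0, 0], [0, 0, 0, 0, 0, 0], [0, 0, 0, 0, 0, 0]]])

```text
clock: 5.32
tool_pos: [0.5558, 0.1843, 0.1681]
orientation: [179.9, 0.4, 171.4]
force: [7.2, -3.7, 9.4]
opening: 0.0003
gripper_force: 5.1
```

To row units: -15 cm / 50 = -0.3, -12 cm / 50 = -0.24.

Emit:
send_rows(plan=[[[0, 0, -0.01, 0, 0, 0], [0, 0, -0.02, 0, 0, 0], [0, 0, -0.04, 0, 0, 0], [0, 0, -0.07, 0, 0, 0], [0, 0, -0.12, 0, 0, 0], [0, 0, -0.18, 0, 0, 0], [0, 0, -0.24, 0, 0, 0], [0, 0, -0.3, 0, 0, 0]]])

```text
clock: 5.98
tool_pos: [0.5519, 0.1838, 0.3168]
orientation: [-180.0, -0.1, 171.4]
force: [0.4, 0.1, -0.7]
opening: 0.0006
gripper_force: 0.0
```

To row units: 8 cm / 50 = 0.16, 6 cm / 50 = 0.12.

Emit:
send_rows(plan=[[[0.04, 0, -0.04, 0, 0, 0], [0.08, 0, -0.08, 0, 0, 0], [0.12, 0, -0.08, 0, 0, 0], [0.16, 0, -0.08, 0, 0, 0], [0.16, 0, -0.08, 0, 0, 0], [0.16, 0, -0.08, 0, 0, 0], [0.16, 0, -0.08, 0, 0, 0], [0.16, 0, -0.08, 0, 0, 0]]])

```text
clock: 6.65
tool_pos: [0.4738, 0.196, 0.3552]
orientation: [-180.0, -0.0, 171.4]
force: [0.3, 0.3, -0.1]
opening: 0.0006
gripper_force: 0.0
```

```bash
python3 -c "
from h import *
snap('top','t3')"
```

```text
(no output)
```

View pics/t3.png

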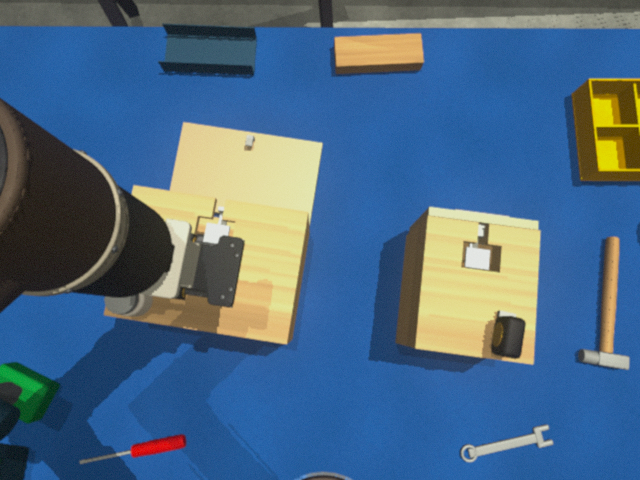

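The top view shows the door laid flat: its far edge runs from (183,123) to (322,142), 140 px long, which fits bench height. The narrow locker's door is shut and the hand is clear, so I hand in.

```bash
python3 -c "
from plant import ctrl
print(ctrl.close_job())"
```

```text
the job is handed in; nothing more can be done
None
```

I pressed the wide locker's hook and its door dropped fully open, with the narrow locker's door still shut and the hand clear in the last top view; the job is handed in at about 7 s, and no verdict was returned.

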